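# Tug, free and hold the dust-cabinet door

### The arm

A 6-joint arm with a two-finger parallel gripper is mounted at the origin on the work surface. World frame = base frame: x ahead of the robot, y to its left, z up, the work surface at z = 0. Lengths are in mm, angles in rad, forces in N, time in s.
With the tool pointing down it reaches from about 350 to 975 mm from the base axis. Payload 7.1 kg.
Tool frame: the origin (TCP) lies midway between the tips of the shut fingers; the grasp point (between the pads) lies 19 mm behind it (ctrl.tcp_to_grasp is the distance from the TCP to the grasp point, in mm); z points along the fingers, y is the line along which they close (so a half turn about z gives the same grasp; the last joint's range is limited). The gripper opens to 88 mm and grips with 3 to 60 N. Pads are 20 mm wide; open, the fingers measure 115 mm over their backs; the gripper's body (75 mm by 178 mm) begins 61 mm behind the grasp point.
Start: joints at [1.107, 0.423, 1.63, -0, 1.089, -0.019], TCP at [268.891, 564.183, 222.675] pointing down, gripper open.
Joint ranges: [-3, 3], [-0.9, 2.11], [0.09, 2.58], [-1.31, 4.45], [0.11, 2.69], [-2.54, 2.54]. Speed limits (rad/s): [2.39, 2.39, 3.01, 3.14, 3.14, 3.14].

### API

Orientations are given as a rotation vector (axis times angle).
In Python, from workcell import get_obs, cams, ticket, boxes_of, ctrl gives the robot as it stands.
- The arm moves only by the shell command python3 -m creep 'ROWS' [OPENING]. ROWS is JSON, one flat list of numbers, 4 for each row, row after row: the shift along the world's x, y, z in m, then the turn about the world's z in rad. In form: [tx, ty, tz, spin, tx, ty, tz, spin, ...]. A call has 1 to 10 rows; each row is the pose to reach, as a shift and turn from the pose commanded when the call began; what a row does not reach only later rows make up. A row lasts 1/12 s, in which the tool goes at most 41.7 mm and 7.16 degrees, less where a joint would pass 70% of its speed; a pose out of reach is approached as far as the arm can. A call with a gripper value outside its range is refused whole. OPENING is the opening, from 0 (shut) to 1 (fully open), set as the call begins (- or left out, the last holds). The fingers move at their own pace and stop on an object; the grip force is fixed at half the most. Time passes only in rows, so rows that repeat a pose let the fingers close. It gives the time, the measured TCP pose, the force, the opening and the grip force at its end, in the units of the state.
- get_obs(): the state, without advancing time (a new reading comes with each control period).
- cams.get_image(name): name is "side" or "top"; returns (picture, depth): 480x640x3 uint8, red, green, blue; 480x640 float32, mm along the optical axis (not along the pixel's ray), 0 where there is no reading.
- cams.get_calibration(name): a dict with "mtx" (3x3 intrinsics, pixels), "R" (3x3) and "t" (3): a world point X has camera coordinates R X + t. Camera axes: x right, y down, z forward; pixel columns grow to the right and rows downward; lengths in mm; the calibration is good to about 2 mm. A picture is of the moment at which its call begins. get_calibration takes no time and is no camera call.
- ticket.close_job(): hands the job in; it is judged then, once.
Trained networks look in the newest picture that a camera, given by its name, has taken for a name from the list of things; names that differ only in an ending like _2 or _b are one class to them, and where a whole thing is asked for, a point or a joint stands for the part that bears it (a point fixed in the world has none). Each returns a list of dicts, best first, with "score" (0 to 1); they miss things now and then, are a little off and sometimes report something else, mostly with a low value. They report only what shows in the picture. A call takes as long as a camera call. They do not tell look-alikes from the thing itself.
- boxes_of(camera, target): "centre" ([column, row] in pixels, amid what is visible of it).
The state is a dict: "t": time; "qpos": joint angles; "qvel": joint speeds; "joint_torque": joint torques, N m; "ee_pos": TCP position; "orientation": TCP orientation; "ft_force": force on the tool from outside, world axes, zero at the start; "moment": the same for the moment, N m; "width": finger opening in mm; "grasp_force": force on a finger pad.
Only numpy, scipy, OpenCV 4.12 (cv2) and the standard library are available. Lean on these libraries where they do the work, as an engineer would, in place of code of your own. Each camera call takes 0.05 s, during which the arm holds its last target. There are 200 camera calls.

### The job

Tug the dust cabinet's door by its upright pull rod to find out whether the catch has caught it, before you touch the catch. If it has, slide the release knob on the cabinet's top all the way towards the hinge side; then swing the door open to at least 60 degrees and finish while still holding it there with the gripper, steady, because its spring shuts it when let go. Leave everything else on the bench and on the cabinet where it stands.

Things in the scene. Friction and masses are not known exactly. Their poses are not given: they have to be found in the camera images.
- cabinet: Dust cabinet: painted grey steel box 150 (x) x 180 (y) x 160 mm high, fixed to the bench in front of the robot, turned a little. Origin: centre of its underside; its x points from the door side to the back (the door faces -x, the robot), its y towards the door's hinge side, z up.
- door (a joint): Door angle, rad: 0 shut, 1.75 fully open. Panel 178 x 8 mm, as tall as the cabinet, on a vertical hinge at its +y front edge; opening, the free edge swings to the cabinet's -x, then +y (clockwise from above). A spring shuts it when let go (2.5 to 4 N at the rod). If caught it gives about 0.025 rad (4 mm at the rod), then stops hard; if not, it swings on.
- door_post (a point): The door's pull: an upright steel rod, 14 mm in diameter, near the door's free edge, standing 50 mm above the cabinet's top, 7 mm in front of the hinge axis when shut. This point: on its axis, 28 mm above the cabinet's top (188 mm above the bench), where to pinch it, 150 mm from the hinge axis. It may turn between the finger pads.
- door_hinge (a point): Point on the door's vertical hinge axis, at the same height as door_post.
- release (a joint): Travel of the release knob, m: 0 to 0.020, along the cabinet's +y (towards the hinge side). Starts within 3 mm of 0. Pushed to its stop (0.020) it frees the door; short of 0.012 it may not. It takes about 4 N to slide and stays where it is left. The catch does not close again by itself.
- release_knob (a point): Centre of the top of the release knob: an upright steel cylinder 18 mm in diameter and 32 mm tall that stands in a dark track plate on the cabinet's top, 40 mm in front of the middle of the top; its top is 36 mm above the cabinet's top.
- catch: The catch: a dark steel track plate 32 x 66 x 4 mm on the cabinet's top, in which the release knob slides, with the tongue out of sight below. Whether the tongue has caught the door cannot be seen, and the knob's position does not tell: only a tug does. Origin: on the cabinet's top, 40 mm in front of its middle.
- jar: Bystander: amber jar, 42 mm in diameter, 50 mm tall, on the cabinet's top at the back, away from the hinge side. Origin: centre of its underside.
- loupe: Bystander: black loupe, a 36 mm square with a round eyepiece, 18 mm tall, on the cabinet's top at the back, hinge side. Origin: centre of its underside.
- barrel: Bystander: dark steel lens barrel, 38 mm in diameter at most, 75 mm tall, on the bench beside the cabinet. Origin: centre of its underside.
- sleeve: Bystander: brass sleeve, 32 mm outside, 30 mm tall, on the bench beside the cabinet. Origin: centre of its underside.
- driver: Bystander: screwdriver 160 mm long lying on the bench.
- bracket: Bystander: red cast bracket with two thumbscrews, 115 mm long, 60 mm tall, on the bench.
- vblock: Bystander: steel V-block 50 x 40 x 36 mm on the bench beside the cabinet.
Not all that is in view belongs to the job. What is shaped like the cabinet but red is not meant.

How it is judged (in metres and radians):
On the way, in this order (a step that is already met when the one before it is completed fails the run):
1. the door is tugged while the release knob is still untouched, until either it pulls against the catch or it swings open by more than about 9 degrees (value of joint release below 0.006 m and contact force between the fingers and door above 1 N and (contact force between catch and door above 2 N or value of joint door above 0.15 rad)), for 0.1 s.
2. the door is swung open by the fingers to at least 60 degrees (value of joint door above 1.03 rad and contact force between the fingers and door above 1 N), for 0.2 s.
At the end, for the whole second after the job is handed in: The door stands open at 1.03 rad (59 degrees) or more, at rest (under 0.05 rad/s), held by the fingers against its closing spring (over 1 N), and every bystander is within 30 mm of where it started (all of step 2 and velocity of joint door between -0.05 and 0.05 rad/s and distance of each of jar, loupe, barrel, sleeve, driver, bracket, vblock from where it was at the start of the episode below 0.03 m); the arm keeps its last pose, push and grip.
It fails at once if a bystander is moved by more than 30 mm (distance of any of jar, loupe, barrel, sleeve, driver, bracket, vblock from where it was at the start of the episode above 0.03 m).
It also fails if it takes over 54 s, if anything falls off the work surface, if the arm or the gripper's body presses on something with over 40 N, if the wrist force passes 120 N, or if a joint passes its speed limit or range.

## Working session

There is one attempt and no reset: what is moved stays moved. The work goes in short steps, Python scripts to look and compute and a shell command to move; the robot and the scene stay as the last step left them, time stands still between calls to the robot, and variables do not carry over. Pictures are saved under pics/ and viewed, at most 10 in all, crops included, and the job is handed in when it is done.

```bash
mkdir -p pics; cat > h.py <<'E'
import numpy as np, cv2
from workcell import get_obs, cams, ticket, boxes_of, ctrl
def pt(cam,depth,c):
    k=cams.get_calibration(cam);u,v=[int(round(a)) for a in c]
    w=depth[max(0,v-2):v+3,max(0,u-2):u+3];w=w[w>0]
    if len(w)==0:return None
    z=np.median(w);p=np.linalg.inv(k["mtx"])@np.array([u,v,1.])*z
    return np.array(k["R"]).T@(p-np.array(k["t"]).ravel())
E
python3 - <<'E'
from h import *
for n in("top","side"):
    im,d=cams.get_image(n);cv2.imwrite(f"pics/{n}0.png",im[:,:,::-1]);np.save(f"{n}.npy",d)
    for o in("cabinet","door_post","release_knob","jar","loupe","barrel","sleeve","vblock","driver","bracket"):
        for r in boxes_of(n,o)[:2]:
            p=pt(n,d,r["centre"]);print(n,o,round(r["score"],2),np.round(r["centre"]),None if p is None else p.round())
E
```

```text
top cabinet 0.83 [415. 349.] [ 246. -239.  159.]
top cabinet 0.75 [220. 262.] [428. 201. 159.]
top door_post 0.74 [434. 388.] [ 162. -283.  154.]
top door_post 0.72 [347. 195.] [603. -87.  74.]
top release_knob 0.55 [345. 168.] [642. -73. 195.]
top jar 0.77 [366. 131.] [ 723. -116.  209.]
top loupe 0.77 [318. 132.] [727. -11. 178.]
top barrel 0.8 [429. 181.] [ 645. -291.   68.]
top sleeve 0.6 [281. 173.] [670.  82.  -1.]
top sleeve 0.18 [412. 178.] [ 659. -256.   33.]
top vblock 0.75 [406. 180.] [ 654. -241.   31.]
top vblock 0.58 [283. 173.] [670.  76.  -0.]
top driver 0.62 [177. 204.] [579. 347.   3.]
top driver 0.56 [342. 173.] [636. -68. 168.]
top bracket 0.8 [456. 254.] [ 469. -374.   17.]
side cabinet 0.91 [352. 142.] [446. 175. 161.]
side cabinet 0.91 [146. 240.] [ 273. -265.  161.]
side door_post 0.94 [307. 122.] [353. 136. 191.]
side door_post 0.76 [ 95. 218.] [ 156. -301.  154.]
side release_knob 0.52 [340. 113.] [393. 196. 196.]
side jar 0.91 [370. 334.] [ 735. -122.  211.]
side loupe 0.57 [402. 296.] [734. -21. 181.]
side loupe 0.52 [324. 288.] [ 608. -103.  157.]
side barrel 0.7 [281. 385.] [ 661. -295.   76.]
side sleeve 0.7 [394. 262.] [669.  66.  30.]
side sleeve 0.52 [280. 383.] [ 657. -294.   77.]
side driver 0.89 [436. 148.] [568. 352.  24.]
side bracket 0.75 [184. 360.] [ 469. -392.   29.]
side bracket 0.53 [402. 297.] [735. -22. 180.]
```

View pics/top0.png

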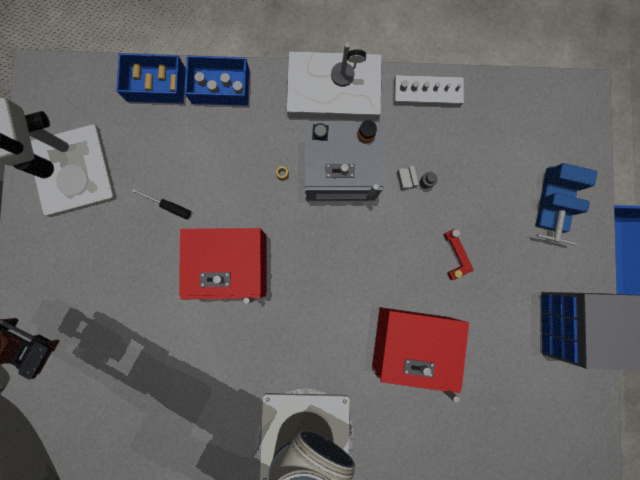

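View pics/side0.png

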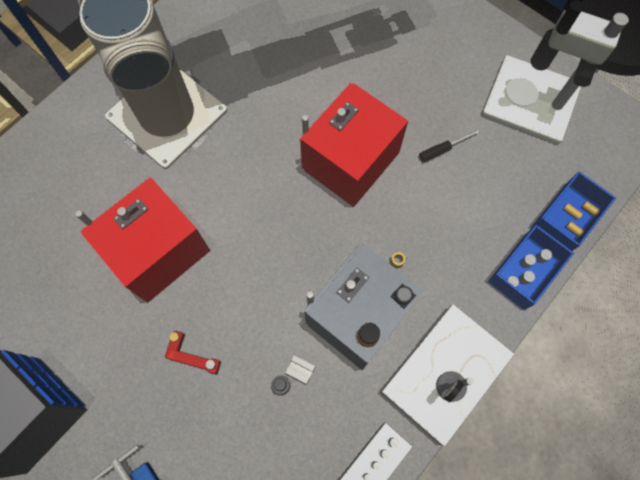

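The grey cabinet is at top (344,160) / side (360,305). Its rod is at top (376,187) / side (310,297), and its knob at top (345,170) / side (351,285). The two red ones are look-alikes.

```bash
python3 - <<'E'
from h import *
for n in("top","side"):
    d=np.load(n+".npy");k=cams.get_calibration(n)
    v,u=np.mgrid[:480,:640];P=np.linalg.inv(k["mtx"])@np.stack([u.ravel(),v.ravel(),np.ones(u.size)])*d.ravel()
    X=(np.array(k["R"]).T@(P-np.array(k["t"]).reshape(3,1))).T
    m=(d.ravel()>0)&(X[:,0]>540)&(X[:,0]<790)&(X[:,1]>-200)&(X[:,1]<60)
    X=X[m]
    t=X[abs(X[:,2]-160)<5]; print(n,cv2.minAreaRect(t[:,:2].astype(np.float32)),cv2.boxPoints(cv2.minAreaRect(t[:,:2].astype(np.float32))).round().tolist(),np.median(t[:,2]))
    for nm,c in(("post",(590,-148)),("knob",(642,-73))):
        s=X[(X[:,2]>185)&(np.hypot(*(X[:,:2]-c).T)<40)]
        if len(s): print(nm,len(s),s.min(0).round(1),s.max(0).round(1),np.median(s,0).round(1))
E
```

```text
top ((675.645751953125, -72.46310424804688), (167.92674255371094, 179.4761505126953), 1.6212230920791626) [[589.0, 15.0], [594.0, -165.0], [762.0, -160.0], [757.0, 20.0]] 159.21975901874754
post 45 [ 593.4 -145.   185.3] [ 605.7 -132.4  211.9] [ 598.4 -138.2  207.3]
knob 55 [635.4 -79.4 185.5] [652.1 -63.4 199.4] [643.1 -70.5 195.2]
side ((679.6648559570312, -71.14110565185547), (161.67335510253906, 181.12017822265625), 1.6510554552078247) [[596.0, 17.0], [601.0, -164.0], [763.0, -159.0], [758.0, 22.0]] 160.94455600980083
post 59 [ 595.  -145.6  185.1] [ 608.5 -132.8  216.3] [ 602.9 -140.7  210. ]
knob 74 [637.4 -79.6 185.5] [653.9 -61.9 201. ] [645.5 -72.  196.8]
```

```bash
python3 - <<'E'
from h import *
from scipy.spatial.transform import Rotation as R
o=get_obs();print(o["t"],o["ee_pos"],R.from_rotvec(o["orientation"]).as_matrix().round(3).tolist(),o["width"],ctrl.tcp_to_grasp)
E
python3 -m creep '[0,0,0.04,0, 0.01,0,0.08,0, 0.02,-0.02,0.1,0, 0.04,-0.05,0.1,0, 0.06,-0.085,0.1,0, 0.076,-0.122,0.1,0, 0.09,-0.16,0.1,0, 0.105,-0.198,0.1,0, 0.12,-0.235,0.1,0, 0.14,-0.27,0.1,0]' 1
```

```text
1.1 [268.86887228 564.18385841 222.67184279] [[-0.903, 0.43, 0.0], [0.43, 0.903, -0.0], [-0.0, -0.0, -1.0]] 88.1217902284116 18.700000000000003
t: 1.93
ee_pos: [408.6, 292.2, 322.9]
orientation: [0.692, 3.064, 0.0]
ft_force: [0.0, 1.0, -1.2]
width: 87.6
grasp_force: 0.0
```

```bash
python3 -m creep '[0.016,-0.036,0,-0.11, 0.032,-0.072,0,-0.22, 0.048,-0.108,0,-0.33, 0.064,-0.144,0,-0.44, 0.08,-0.18,0,-0.55, 0.096,-0.216,0,-0.66, 0.112,-0.252,0,-0.77, 0.128,-0.288,0,-0.88, 0.144,-0.324,0,-0.99, 0.16,-0.36,0,-1.1]' 
python3 -m creep '[0.015,-0.035,0,-0.026, 0.031,-0.07,0,-0.026, 0.031,-0.071,0,-0.026, 0.031,-0.071,-0.03,-0.026, 0.031,-0.071,-0.06,-0.026, 0.031,-0.071,-0.08,-0.026, 0.031,-0.071,-0.08,-0.026]'
python3 - <<'E'
from h import *
im,d=cams.get_image("side");cv2.imwrite("pics/s1.png",cv2.resize(im[200:400,200:460],None,fx=3,fy=3)[:,:,::-1])
E
```

```text
t: 2.77
ee_pos: [569.3, -67.9, 322.9]
orientation: [2.199, 2.244, 0.0]
ft_force: [0.1, 0.5, -1.3]
width: 87.8
grasp_force: 0.0
t: 3.35
ee_pos: [596.9, -135.8, 238.1]
orientation: [-2.216, -2.216, 0.006]
ft_force: [-1.4, -0.1, -0.5]
width: 88.2
grasp_force: 0.0
```

View pics/s1.png

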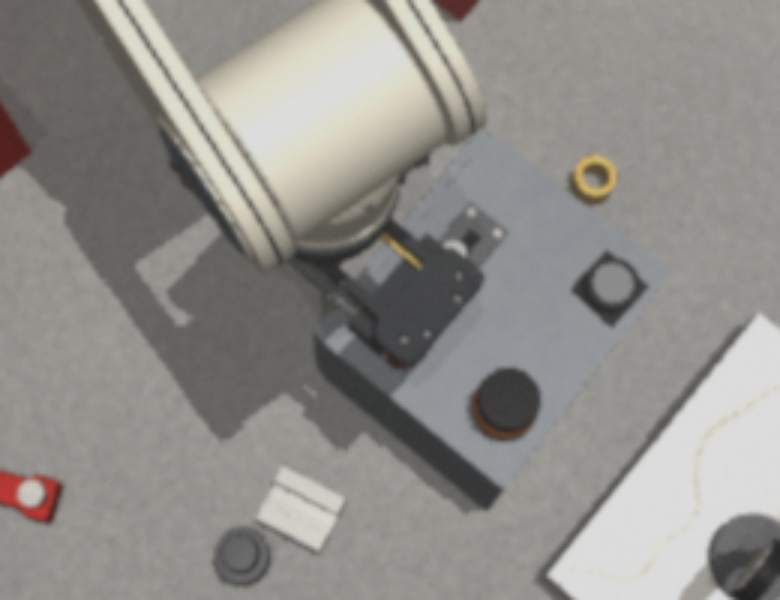

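The gripper is over the rod (picture about (350,300)), with the knob clear beside it. Descend and pinch.

```bash
python3 -m creep '[0,-0.002,-0.02,0, 0,-0.002,-0.04,0, 0,-0.002,-0.055,0, 0,-0.002,-0.068,0, 0,-0.002,-0.07,0, 0,-0.002,-0.07,0, 0,-0.002,-0.07,0]'
python3 -m creep '[0,0,0,0, 0,0,0,0, 0,0,0,0, 0,0,0,0, 0,0,0,0, 0,0,0,0, 0,0,0,0, 0,0,0,0]' 0
```

```text
t: 3.98
ee_pos: [600.7, -138.9, 174.0]
orientation: [2.22, 2.221, 0.001]
ft_force: [-0.3, 0.4, -0.6]
width: 88.0
grasp_force: 0.0
t: 4.65
ee_pos: [599.9, -138.8, 172.6]
orientation: [-2.221, -2.221, 0.0]
ft_force: [-0.7, 0.4, -0.3]
width: 38.3
grasp_force: 0.0
```

```bash
python3 -m creep '[0,0,0,0, 0,0,0,0, 0,0,0,0, 0,0,0,0, 0,0,0,0, 0,0,0,0, 0,0,0,0, 0,0,0,0]' 0
python3 -m creep '[-0.002,0,0,0, -0.004,0,0,0, -0.006,0,0,0, -0.008,0,0,0, -0.008,0,0,0, -0.008,0,0,0]'
```

```text
t: 5.32
ee_pos: [600.1, -138.8, 172.7]
orientation: [2.221, 2.221, 0.0]
ft_force: [2.7, -0.4, -2.7]
width: 13.1
grasp_force: 30.0
t: 5.82
ee_pos: [591.8, -138.6, 172.7]
orientation: [-2.222, -2.221, -0.0]
ft_force: [4.2, 1.3, -2.5]
width: 13.7
grasp_force: 30.0
```

The rod moved 8 mm against only about 4 N. It looks uncaught, so pull on gently to be sure.

```bash
python3 -m creep '[-0.004,0,0,0, -0.008,0.001,0,-0.05, -0.012,0.002,0,-0.08, -0.016,0.002,0,-0.11, -0.022,0.003,0,-0.15, -0.028,0.004,0,-0.19, -0.028,0.004,0,-0.19, -0.028,0.004,0,-0.19]'
python3 - <<'E'
from h import *
im,d=cams.get_image("side");cv2.imwrite("pics/s2.png",cv2.resize(im[200:400,200:460],None,fx=3,fy=3)[:,:,::-1])
E
```

```text
t: 6.48
ee_pos: [563.5, -133.9, 172.6]
orientation: [-2.421, -2.0, -0.001]
ft_force: [3.7, 5.8, -3.8]
width: 13.8
grasp_force: 30.0
```

View pics/s2.png

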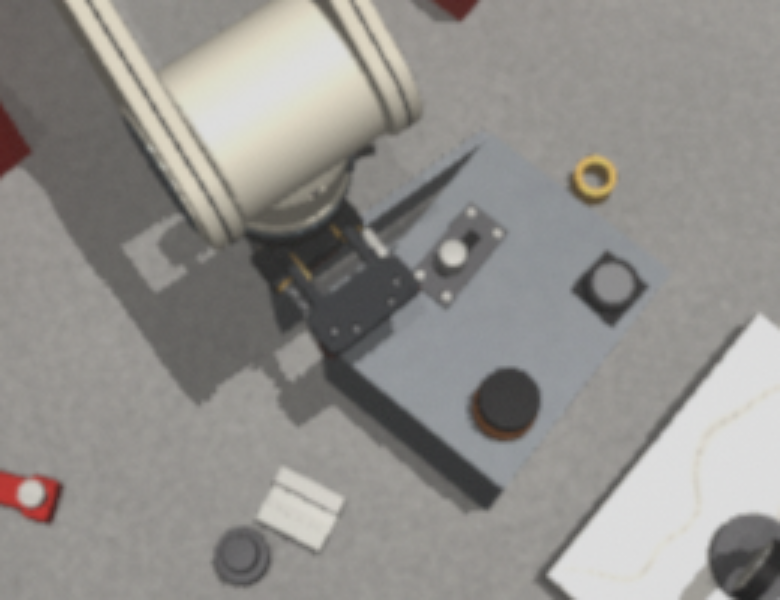

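The door stands about 14° open (gap along (430,180)) and the knob still sits at its start, so the catch had not caught it. The catch stays untouched; swing on.

```bash
python3 -m creep '[-0.014,0.0045,0,-0.09, -0.028,0.0105,0,-0.18, -0.041,0.018,0,-0.27, -0.053,0.0265,0,-0.36, -0.0645,0.036,0,-0.45, -0.075,0.047,0,-0.54, -0.084,0.059,0,-0.63, -0.092,0.0715,0,-0.72, -0.0985,0.085,0,-0.81, -0.102,0.0935,0,-0.87]'
python3 -m creep '[0,0,0,0, 0,0,0,0, 0,0,0,0, 0,0,0,0, 0,0,0,0, 0,0,0,0]'
python3 - <<'E'
from h import *
im,d=cams.get_image("side");cv2.imwrite("pics/s3.png",cv2.resize(im[180:380,180:440],None,fx=3,fy=3)[:,:,::-1])
E
```

```text
t: 7.37
ee_pos: [462.2, -40.9, 172.7]
orientation: [3.04, 0.788, 0.002]
ft_force: [8.4, -2.4, -10.9]
width: 13.7
grasp_force: 30.0
t: 7.87
ee_pos: [462.4, -41.9, 172.7]
orientation: [3.038, 0.795, 0.001]
ft_force: [5.6, -1.3, -8.2]
width: 13.7
grasp_force: 30.0
```

View pics/s3.png

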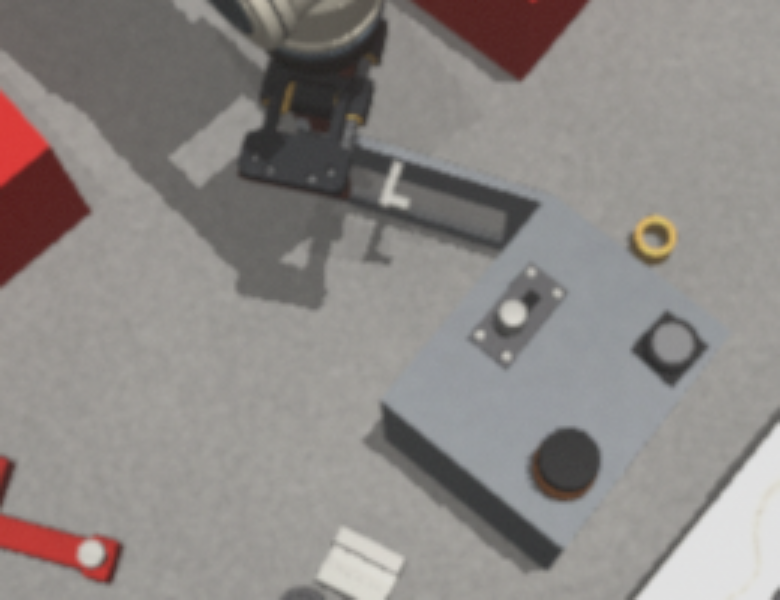

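The door stands about 68° open (panel from (530,210) to (350,160)), with its rod held in the fingers. The other things in the picture stand where they were.

```bash
python3 -c "
from h import *
print(ticket.close_job())"
```

```text
the job is handed in; nothing more can be done
None
```

The tug showed the door was not caught, so I left the release knob alone, swung the door open to about 68° and handed the job in with the gripper still holding it steady; no verdict came back.

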